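Ready the portion press

TASK

Get the portion press ready: first slide the round mould across the counter, without lifting it, until it sits against both arms of the corner stop. Then lift the press with the round plate up off its hook and lower it gently into the mould so that it stands flat on the bottom, and let go. Leave the press with the square plate hanging where it is.

Things in the scene. Friction and masses are not known exactly. Their poses are not given: they have to be found in the camera images.
- mould_center (a point): centre (half-way up) of the round mould: a loose, open-topped aluminium pan, 110 mm outer diameter, 65 mm tall, wall 3 mm (104 mm inside), bottom 4 mm thick, 0.4 kg, standing upright on the counter (z = 0). Fixed baking trays with walls 75 mm high stand to the left (wall at about y = 0, from x = 0.52 on) and right (near corner at about x = 0.49, y = -0.20)
- stop_home (a point): centre of the mould when it touches both arms of the corner stop (32.5 mm above the counter). The stop: two fixed upright steel strips, 50 mm high, in a right-angled corner that opens toward this frame's -x (roughly to the robot); each arm lies at 45 degrees to that axis, its inner face 55 mm from this point; the arms reach 35 mm past the touching points toward the open side
- stand: fixed steel stand; origin under the centre of its 70 x 110 mm base plate, on the counter. A post 14 mm thick, 181 mm tall with its top screw, rises at the origin. Along its own +y and -y a two-pronged hook reaches out level; in each hangs a press, 65 mm from the post's axis. A press must rise at least 14 mm (better 20), then go outward, away from the post, past the tips
- round_press_grip (a point): point in the black upright handle of the press with the ROUND plate, on its axis, 109 mm above its underside: 209 mm above the counter hanging, 113 mm standing in the mould. From below: steel plate 94 mm across, 14 thick; stem 10 mm; collar 40 mm across at 72 to 77 mm; handle 29 mm across from 77 to 132 mm (top). z is up along it. 0.3 kg, loose, in either hook
- square_press_grip (a point): the same point of the other press, which is alike but has a SQUARE plate, 84 x 84 x 14 mm; it hangs in the other hook and stays there
- stand_top (a point): point on the post's axis level with the tops of the prongs, 172 mm above the counter. Each hook is two round bars 8 mm thick, 18 mm clear between them, ending 100 mm from this axis in tips that turn up 14 mm above the prong tops. The stem of a press hangs between the bars, its collar rests on them

How it is judged (in metres and radians):
On the way, in this order (a step that is already met when the one before it is completed fails the run):
1. the mould has been slid home against the stop (within 8 mm) while the round press still hangs (horizontal distance between mould_center and stop_home below 0.008 m and horizontal distance between round_press_grip and stand below 0.09 m), for 0.1 s.
2. the round press has come up and out of its hook (horizontal distance between round_press_grip and stand above 0.11 m and height (world z) of round_press_grip above 0.18 m), for 0.1 s.
At the end, for the whole second after the job is handed in: The mould stands flat on the counter within 10 mm of its home against both arms of the stop; the round press stands upright (within 0.06 rad) on the bottom of the mould, within 10 mm of its axis and 4 mm of its seated height, released; the square press still hangs within 30 mm of where it was (horizontal distance between mould_center and stop_home below 0.01 m and height (world z) of mould_center below 0.036 m and angle between mould_center's own z axis and vertical below 0.05 rad and horizontal distance between round_press_grip and mould_center below 0.01 m and height (world z) of round_press_grip between 0.107 and 0.117 m and angle between round_press_grip's own z axis and vertical below 0.06 rad and distance of square_press_grip from where it was at the start of the episode below 0.03 m); the robot touches nothing.
It fails at once if the mould was lifted or tipped instead of slid (height (world z) of mould_center above 0.05 m or angle between mould_center's own z axis and vertical above 0.3 rad).
It fails at once if the round press was dropped or rammed into the mould (more than 50 N) (contact force between round_press and mould above 50 N).
It fails at once if the square press was knocked or taken off its hook (distance of square_press_grip from where it was at the start of the episode above 0.04 m).
It also fails if it takes over 64 s, if anything falls off the work surface, if the arm or the gripper's body presses on something with over 40 N, if the wrist force passes 120 N, or if a joint passes its speed limit or range.

ROBOT

A 6-joint arm with a two-finger parallel gripper is mounted at the origin on a cart in front of the work surface, level with it; the furniture and walls round the work are solid. World frame = base frame: x ahead of the robot, y to its left, z up, the work surface at z = 0. Lengths are in m, angles in degrees, forces in N, time in s.
With the tool pointing down it reaches from about 0.35 to 0.875 m from the base axis. Payload 4.2 kg.
Tool frame: the origin (TCP) lies on the centre line of the jaws, within the pads' length; the fingertips stand 25 mm ahead of it and the grasp point (between the pads) lies 6 mm ahead of it; z points along the fingers, y is the line along which they close (so a half turn about z gives the same grasp; the last joint's range is limited). The gripper opens to 87 mm and grips with 3 to 60 N. Pads are 19 mm wide; open, the fingers measure 117 mm over their backs; the gripper's body (75 mm by 190 mm) begins 51 mm behind the grasp point.
Start: joints at [90.161, 22.042, 0.453, 0, -68.411, -14.817], TCP at [0.158, 0.605, 0.226] pointing down, gripper open.
Joint ranges: [-179.83, 179.83], [-69.29, 118.12], [-61.27, 80.66], [-181.25, 117.63], [-171.15, -9.14], [-177.46, 177.46]. Speed limits (degrees/s): [159.86, 159.86, 180, 180, 180, 180].

INTERFACE

Orientations are given as a 3x3 rotation matrix whose columns are the frame's x, y, z axes.
In Python, from station import r gives the robot as it stands.
- The arm moves only by the tool move_arm, never from a script. Its argument "series" is a list of rows, each an object with "grip": the opening, from 0 (shut) to 1 (fully open); "xyz": the shift along the tool's x, y, z in mm, a list of three; "angular": the turn, a rotation vector about the tool's x, y, z in rad, a list of three. A call has 1 to 10 rows; each row is the pose to reach, as a shift and turn from the pose commanded when the call began, along the tool's axes at that moment; what a row does not reach only later rows make up. A row lasts 1/10 s, in which the tool goes at most 50 mm and 8.59 degrees, less where a joint would pass 70% of its speed; a pose out of reach is approached as far as the arm can. A call with a gripper value outside its range is refused whole. The fingers move at their own pace and stop on an object; the grip force is fixed at half the most. Time passes only in rows, so rows that repeat a pose let the fingers close. It gives the time, the measured TCP pose, the force, the opening and the grip force at its end, in the units of the state.
- r.sense(): the state, without advancing time (a new reading comes with each control period).
- r.capture(name): name is "side" or "top"; returns a dict with "img" (480x640x3 uint8, red, green, blue), "camera_matrix" (3x3 intrinsics, pixels), "rvec" (rotation vector, rad) and "tvec" (3), from world to camera coordinates, as OpenCV has them. Camera axes: x right, y down, z forward; pixel columns grow to the right and rows downward; lengths in m; the calibration is good to about 2 mm. A picture is of the moment at which its call begins. There is no depth.
- r.finish_job(): hands the job in; it is judged then, once.
The state is a dict: "time_s": time; "joints": joint angles; "joint_velocities": joint speeds; "effort": joint torques, N m; "tcp_pos": TCP position; "ee_rot": TCP orientation; "wrist_force": force on the tool from outside, world axes, zero at the start; "moment": the same for the moment, N m; "gripper_width": opening from 0.0 (shut) to 1.0 (fully open); "gripper_force": force on a finger pad.
Only numpy, scipy, OpenCV 4.12 (cv2) and the standard library are available. Lean on these libraries where they do the work, as an engineer would, in place of code of your own. Each camera call takes 0.05 s, during which the arm holds its last target. There are 200 camera calls.

## Working session

There is one attempt and no reset: what is moved stays moved. The work goes in short steps, Python scripts to look and compute and a tool call to move; the robot and the scene stay as the last step left them, time stands still between calls to the robot, and variables do not carry over. Pictures are saved under pics/ and viewed, at most 10 in all, crops included, and the job is handed in when it is done.

Besides the shell and the picture viewer there is one more tool, called after "Emit:" by a JSON object that holds its "method" and its "body". move_arm: Moves the arm, as the interface text tells. Its arguments: {"type":"object","properties":{"series":{"type":"array"}},"required":["series"]}

```bash
mkdir -p pics; cat > h.py <<'E'
import numpy as np, cv2
from station import r
def snap(cam,name):
    c=r.capture(cam); cv2.imwrite(f'pics/{name}.png',c['img'][:,:,::-1]); np.savez(f'pics/{name}.npz',K=c['camera_matrix'],r=c['rvec'],t=c['tvec']); return c
def ray(name,u,v):
    d=np.load(f'pics/{name}.npz'); R=cv2.Rodrigues(d['r'])[0]
    o=-R.T@d['t'].ravel(); w=R.T@np.linalg.inv(d['K'])@[u,v,1.]; return o,w
def atz(name,u,v,z):
    o,w=ray(name,u,v); return o+w*(z-o[2])/w[2]
def proj(name,P):
    d=np.load(f'pics/{name}.npz'); return cv2.projectPoints(np.array(P,float).reshape(-1,1,3),d['r'],d['t'],d['K'],None)[0].reshape(-1,2)
E
python3 - <<'E'
from h import *
snap('top','t0');snap('side','s0')
for n in('t0','s0'): print(ray(n,320,240))
s=r.sense();print(s)
E
```

```text
(array([0.41503915, 0.08472037, 1.25643683]), array([ 0.14164792,  0.01632904, -0.98987192]))
(array([0.28043125, 0.78355414, 0.55521981]), array([ 0.34834904, -0.80742228, -0.47646956]))
{'time_s': 0.1, 'joints': array([ 9.01595206e+01,  2.20854180e+01,  3.88748830e-01, -2.47364142e-02,
       -6.84123017e+01, -1.48158128e+01]), 'joint_velocities': array([ 0.10040221, -0.21957248,  0.25021198,  0.11957261,  0.00998846,
        0.03002296]), 'effort': array([-3.84405866e-04, -3.91684127e+01,  1.87935537e+01,  4.23205197e+00,
        1.34575664e-02, -6.97890232e-05]), 'tcp_pos': array([0.15799696, 0.60415378, 0.22518817]), 'ee_rot': array([[ 9.67420769e-01, -2.53173654e-01, -3.96151593e-04],
       [-2.53173944e-01, -9.67418902e-01, -1.90297786e-03],
       [ 9.85393187e-05,  1.94127557e-03, -9.99998111e-01]]), 'wrist_force': array([-0.11307145, -0.39525943, -0.26620622]), 'moment': array([ 0.02482637, -0.04588814,  0.02822181]), 'gripper_force': 0.0, 'gripper_width': 1.0017284702386147}
```

View pics/t0.png

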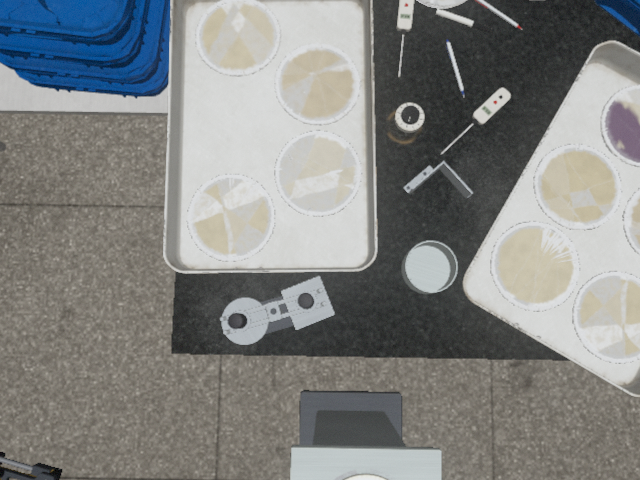

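View pics/s0.png

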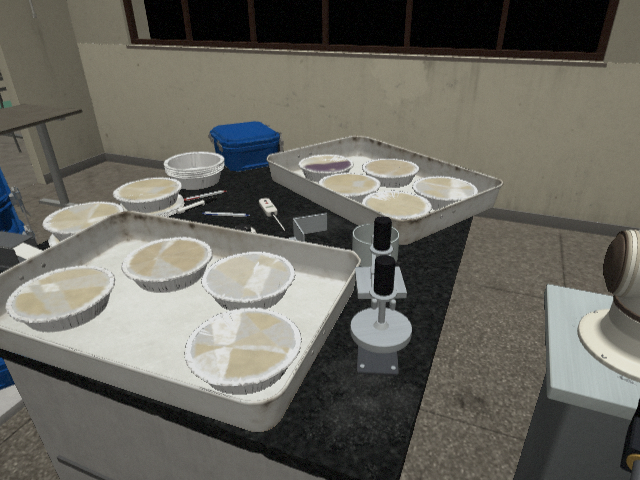

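The top view shows the mould at about (430,267), the corner stop's apex at about (439,164), the round press at (237,321) and the square press at (306,300). In the side view the round press's handle is at about (384,275). I'll enlarge crops next.

```bash
python3 - <<'E'
from h import *
i=cv2.imread('pics/t0.png')
a=cv2.resize(i[150:300,390:480],None,fx=4,fy=4,interpolation=cv2.INTER_CUBIC)
b=cv2.resize(i[265:355,210:340],None,fx=3,fy=3,interpolation=cv2.INTER_CUBIC)
o=np.zeros((600,760,3),np.uint8);o[:,:360]=a;o[:270,370:]=b
cv2.imwrite('pics/c0.png',o)
E
```

```text
(no output)
```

View pics/c0.png

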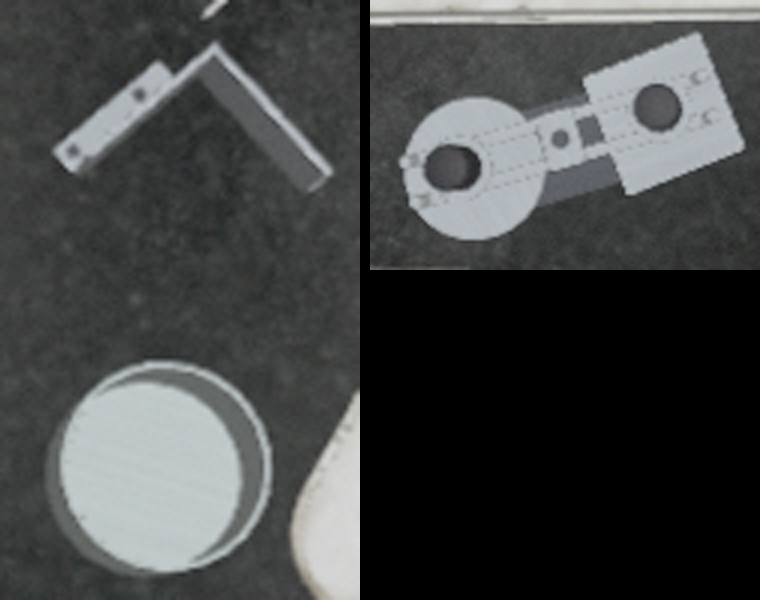

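```bash
python3 - <<'E'
from h import *
np.set_printoptions(precision=4,suppress=True)
L=lambda x,y:(390+(x+.5)/4-.5,150+(y+.5)/4-.5)
Rr=lambda x,y:(210+(x-370+.5)/3-.5,265+(y+.5)/3-.5)
m=atz('t0',*L(165,467),.065); e=[atz('t0',*L(x,467),.065) for x in(58,272)]
print('mould',m,np.linalg.norm(e[0]-e[1]))
a=atz('t0',*L(212,53),.05);b=atz('t0',*L(323,180),.05);c=atz('t0',*L(84,170),.05)
print('apex',a,'R',b,np.linalg.norm(b-a),'L',c,np.linalg.norm(c-a), 'ang',np.degrees([np.arctan2(*(q-a)[1::-1]) for q in(b,c)]))
print('base apex',atz('t0',*L(195,72),0.0), 'base R', atz('t0',*L(307,190),0.))
rp=atz('t0',*Rr(476,168.5),.114);sp=atz('t0',*Rr(664,113),.114);st=atz('t0',*Rr(561,138),.181)
print('rp',rp,atz('t0',*Rr(452,168),.225),'sp',sp,'st',st,(rp+sp)/2,np.linalg.norm(rp-sp))
print('side rp grip', proj('s0',[[*rp[:2],.209],[*sp[:2],.209],[*rp[:2],.232]]))
E
```

```text
mould [ 0.5333 -0.1291  0.065 ] 0.11214578187940254
apex [ 0.7615 -0.1593  0.05  ] R [ 0.6918 -0.2184  0.05  ] 0.0913768172452643 L [ 0.6953 -0.0894  0.05  ] 0.09626591965338144 ang [-139.7051  133.4364]
base apex [ 0.7646 -0.1597  0.    ] base R [ 0.6974 -0.2219  0.    ]
rp [0.414  0.2496 0.114 ] [0.4142 0.248  0.225 ] sp [0.4526 0.1259 0.114 ] st [0.4338 0.1875 0.181 ] [0.4333 0.1878 0.114 ] 0.12956590715535699
side rp grip [[382.6635 270.7907]
 [380.7328 229.5627]
 [383.5012 256.9513]]
```

```bash
cat >> h.py <<'E'
from scipy.spatial.transform import Rotation as Ro
def rel(p,yaw):  # world target TCP (m), yaw of tool y (deg), tool down; returns shift mm, rotvec rad
    s=r.sense(); R=s['ee_rot']; a=np.radians(yaw); y=np.array([np.cos(a),np.sin(a),0]); z=np.array([0,0,-1.])
    T=np.c_[np.cross(y,z),y,z]
    print(np.round(R.T@(np.array(p)-s['tcp_pos'])*1000,1), np.round(Ro.from_matrix(R.T@T).as_rotvec(),3))
def st():
    s=r.sense(); R=s['ee_rot']; print('t',round(s['time_s'],2),'tcp',np.round(s['tcp_pos'],4),'yaw_y',np.degrees(np.arctan2(R[1,1],R[0,1])).round(2),'z',R[:,2].round(3),'F',s['wrist_force'].round(1),'g',round(s['gripper_width'],3),round(float(s['gripper_force']),1),'q',np.round(s['joints'],0))
E
python3 - <<'E'
from h import *
for p,y in (([.3,.5,.42],-145),([.45,.25,.42],170.3),([.4805,-.12,.42],170.3),([.4805,-.12,.15],170.3)): rel(p,y)
for p,y in (([.3,.5,.42],45),([.45,.25,.42],-9.7),([.4805,-.12,.42],-9.7)): rel(p,y)
E
```

```text
[ 163.8   65.2 -194.7] [ 0.002 -0.001  0.704]
[ 372.2  269.1 -194.3] [ 1.000e-03 -2.000e-03  1.484e+00]
[ 495.4  619.3 -193.6] [ 1.000e-03 -2.000e-03  1.484e+00]
[495.3 618.8  76.4] [ 1.000e-03 -2.000e-03  1.484e+00]
[ 163.8   65.2 -194.7] [ 1.000e-03  3.000e-03 -2.612e+00]
[ 372.2  269.1 -194.3] [ 0.002  0.002 -1.657]
[ 495.4  619.3 -193.6] [ 0.002  0.002 -1.657]
```

Emit:
{"method": "move_arm", "body": {"series": [{"grip": 0.6, "xyz": [15, 5, -45], "angular": [0, 0, 0.14]}, {"grip": 0.6, "xyz": [40, 15, -85], "angular": [0, 0, 0.28]}, {"grip": 0.6, "xyz": [70, 25, -120], "angular": [0, 0, 0.42]}, {"grip": 0.6, "xyz": [100, 35, -150], "angular": [0, 0, 0.56]}, {"grip": 0.6, "xyz": [130, 50, -180], "angular": [0, 0, 0.7]}, {"grip": 0.6, "xyz": [164, 65, -195], "angular": [0, 0, 0.84]}, {"grip": 0.6, "xyz": [195, 95, -195], "angular": [0, 0, 0.98]}, {"grip": 0.6, "xyz": [225, 125, -195], "angular": [0, 0, 1.12]}, {"grip": 0.6, "xyz": [255, 155, -195], "angular": [0, 0, 1.26]}, {"grip": 0.6, "xyz": [285, 185, -195], "angular": [0, 0, 1.4]}]}}

```text
time_s: 1.1
tcp_pos: [0.3874, 0.3519, 0.4208]
ee_rot: [[-0.09, -0.996, -0.001], [-0.996, 0.09, -0.0], [0.001, 0.001, -1.0]]
wrist_force: [1.0, -0.2, -0.4]
gripper_width: 0.6
gripper_force: 0.0
```

```bash
python3 - <<'E'
from h import *
st()
for p in ([.45,.25,.42],[.4805,-.12,.42],[.4805,-.12,.12],[.4805,-.12,.05]): rel(p,170.3)
E
```

```text
t 1.1 tcp [0.3874 0.3519 0.4208] yaw_y 174.82 z [-0.001 -0.    -1.   ] F [ 1.  -0.2 -0.4] g 0.6 0.0 q [ 60.   8.   8.  -0. -91. -65.]
[ 95.8 -71.5   0.8] [ 0.001 -0.001  0.079]
[ 461.5 -135.3    0.9] [ 0.001 -0.001  0.079]
[ 461.4 -135.5  300.9] [ 0.001 -0.001  0.079]
[ 461.3 -135.5  370.9] [ 0.001 -0.001  0.079]
```

Emit:
{"method": "move_arm", "body": {"series": [{"grip": 0.6, "xyz": [46, -14, 0], "angular": [0, 0, 0.02]}, {"grip": 0.6, "xyz": [92, -27, 0], "angular": [0, 0, 0.04]}, {"grip": 0.6, "xyz": [138, -41, 0], "angular": [0, 0, 0.06]}, {"grip": 0.6, "xyz": [184, -54, 0], "angular": [0, 0, 0.08]}, {"grip": 0.6, "xyz": [230, -68, 0], "angular": [0, 0, 0.08]}, {"grip": 0.6, "xyz": [276, -81, 0], "angular": [0, 0, 0.08]}, {"grip": 0.6, "xyz": [322, -95, 0], "angular": [0, 0, 0.08]}, {"grip": 0.6, "xyz": [368, -108, 0], "angular": [0, 0, 0.08]}, {"grip": 0.6, "xyz": [414, -122, 0], "angular": [0, 0, 0.08]}, {"grip": 0.6, "xyz": [461, -135, 0], "angular": [0, 0, 0.08]}]}}

```text
time_s: 2.1
tcp_pos: [0.4822, -0.1191, 0.4209]
ee_rot: [[-0.164, -0.986, -0.0], [-0.986, 0.164, 0.0], [-0.0, 0.0, -1.0]]
wrist_force: [0.3, 0.5, -0.1]
gripper_width: 0.6
gripper_force: 0.0
```

Emit:
{"method": "move_arm", "body": {"series": [{"grip": 0.6, "xyz": [0, 0, 45], "angular": [0, 0, 0]}, {"grip": 0.6, "xyz": [0, 0, 90], "angular": [0, 0, 0]}, {"grip": 0.6, "xyz": [0, 0, 135], "angular": [0, 0, 0]}, {"grip": 0.6, "xyz": [0, 0, 180], "angular": [0, 0, 0]}, {"grip": 0.6, "xyz": [0, 0, 225], "angular": [0, 0, 0]}, {"grip": 0.6, "xyz": [0, 0, 265], "angular": [0, 0, 0]}, {"grip": 0.6, "xyz": [0, 0, 300], "angular": [0, 0, 0]}, {"grip": 0.6, "xyz": [0, 0, 300], "angular": [0, 0, 0]}]}}

```text
time_s: 2.9
tcp_pos: [0.4782, -0.1172, 0.1165]
ee_rot: [[-0.165, -0.986, -0.012], [-0.986, 0.165, 0.0], [0.002, 0.012, -1.0]]
wrist_force: [-0.9, 0.5, -0.3]
gripper_width: 0.6
gripper_force: 0.0
```

```bash
python3 - <<'E'
from h import *
st()
rel([.4805,-.12,.055],170.3)
a=snap('side','s1')['img'];b=snap('top','t1')['img']
o=np.zeros((600,800,3),np.uint8)
o[:,:400]=cv2.resize(a[170:320,320:420],(400,600)); o[:,400:]=cv2.resize(b[150:300,380:480],(400,600))
cv2.imwrite('pics/c1.png',o[:,:,::-1])
E
```

```text
t 2.9 tcp [ 0.4782 -0.1172  0.1165] yaw_y 170.47 z [-0.012  0.    -1.   ] F [-0.9  0.5 -0.3] g 0.6 0.0 q [  5.  16. -26.  -0. -48. -15.]
[ 2.2 -3.4 61.4] [ 0.012 -0.002  0.003]
```

View pics/c1.png

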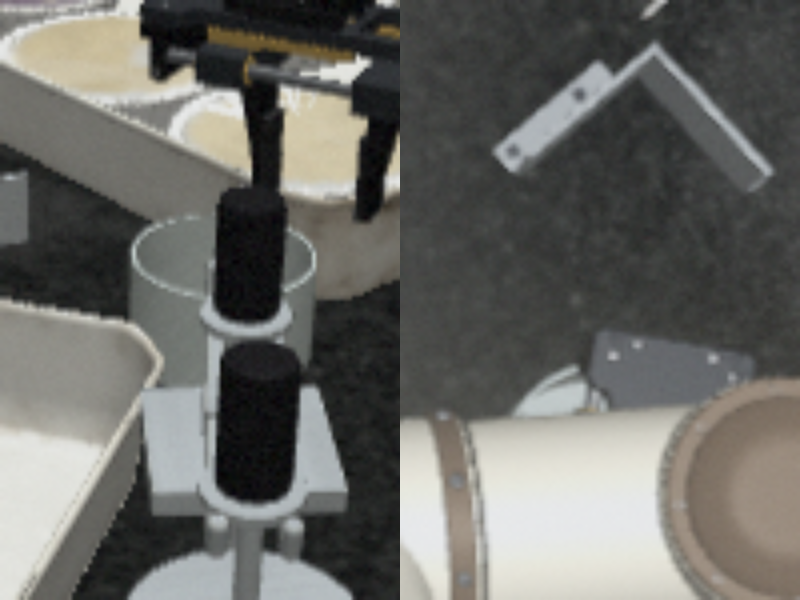

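In the enlarged view the inner finger (about (265,150)) is over the mould opening and the outer finger (about (370,200)) is outside the near wall. I'll go down and grip the wall.

Emit:
{"method": "move_arm", "body": {"series": [{"grip": 0.6, "xyz": [2, -3, 20], "angular": [0, 0, 0]}, {"grip": 0.6, "xyz": [2, -3, 40], "angular": [0, 0, 0]}, {"grip": 0.6, "xyz": [2, -3, 60], "angular": [0, 0, 0]}, {"grip": 0.6, "xyz": [2, -3, 60], "angular": [0, 0, 0]}, {"grip": 0.6, "xyz": [2, -3, 60], "angular": [0, 0, 0]}]}}

```text
time_s: 3.5
tcp_pos: [0.4867, -0.1197, 0.0631]
ee_rot: [[-0.164, -0.987, 0.004], [-0.987, 0.164, -0.0], [-0.0, -0.004, -1.0]]
wrist_force: [0.1, 0.6, 0.7]
gripper_width: 0.6
gripper_force: 0.0
```

Emit:
{"method": "move_arm", "body": {"series": [{"grip": 0.3, "xyz": [0, 0, 0], "angular": [0, 0, 0]}, {"grip": 0.15, "xyz": [0, 0, 0], "angular": [0, 0, 0]}, {"grip": 0.05, "xyz": [0, 0, 0], "angular": [0, 0, 0]}, {"grip": 0, "xyz": [0, 0, 0], "angular": [0, 0, 0]}, {"grip": 0, "xyz": [0, 0, 0], "angular": [0, 0, 0]}, {"grip": 0, "xyz": [0, 0, 0], "angular": [0, 0, 0]}, {"grip": 0, "xyz": [0, 0, 0], "angular": [0, 0, 0]}]}}

```text
time_s: 4.2
tcp_pos: [0.4835, -0.1197, 0.0608]
ee_rot: [[-0.165, -0.986, -0.004], [-0.986, 0.165, 0.0], [0.001, 0.004, -1.0]]
wrist_force: [-2.9, 0.4, 2.0]
gripper_width: 0.061
gripper_force: 1.6
```

```bash
python3 - <<'E'
from h import *
st()
# TCP when mould home: 
h=np.array([.9857,-.1685]);print(np.array([.685,-.1555])-53.5e-3*h)
rel([*(np.array([.685,-.1555])-53.5e-3*h),r.sense()['tcp_pos'][2]],170.3)
E
```

```text
t 4.2 tcp [ 0.4835 -0.1197  0.0608] yaw_y 170.52 z [-0.004  0.    -1.   ] F [-2.9  0.4  2. ] g 0.061 1.6 q [  5.  21. -29.  -0. -40. -14.]
[ 0.63226505 -0.14648525]
[   1.9 -151.2   -0.5] [ 0.004 -0.001  0.004]
```

Emit:
{"method": "move_arm", "body": {"series": [{"grip": 0, "xyz": [0, 0, 0], "angular": [0, 0, 0]}, {"grip": 0, "xyz": [0, 0, 0], "angular": [0, 0, 0]}, {"grip": 0, "xyz": [0, 0, 0], "angular": [0, 0, 0]}, {"grip": 0, "xyz": [0, -5, 0], "angular": [0, 0, 0]}, {"grip": 0, "xyz": [0, -20, 0], "angular": [0, 0, 0]}, {"grip": 0, "xyz": [0, -35, 0], "angular": [0, 0, 0]}, {"grip": 0, "xyz": [0, -50, 0], "angular": [0, 0, 0]}, {"grip": 0, "xyz": [1, -65, 0], "angular": [0, 0, 0]}, {"grip": 0, "xyz": [1, -80, 0], "angular": [0, 0, 0]}, {"grip": 0, "xyz": [1, -90, 0], "angular": [0, 0, 0]}]}}

```text
time_s: 5.2
tcp_pos: [0.5744, -0.1357, 0.0609]
ee_rot: [[-0.164, -0.986, -0.001], [-0.986, 0.164, -0.0], [0.0, 0.001, -1.0]]
wrist_force: [-3.1, 0.8, 2.0]
gripper_width: 0.03
gripper_force: 29.9
```

Emit:
{"method": "move_arm", "body": {"series": [{"grip": 0, "xyz": [0, -10, 0], "angular": [0, 0, 0]}, {"grip": 0, "xyz": [0, -20, 0], "angular": [0, 0, 0]}, {"grip": 0, "xyz": [0, -30, 0], "angular": [0, 0, 0]}, {"grip": 0, "xyz": [0, -35, 0], "angular": [0, 0, 0]}, {"grip": 0, "xyz": [0, -40, 0], "angular": [0, 0, 0]}, {"grip": 0, "xyz": [0, -40, 0], "angular": [0, 0, 0]}, {"grip": 0, "xyz": [0, -40, 0], "angular": [0, 0, 0]}]}}

```text
time_s: 5.9
tcp_pos: [0.6137, -0.142, 0.0611]
ee_rot: [[-0.164, -0.986, 0.002], [-0.986, 0.164, 0.0], [-0.0, -0.002, -1.0]]
wrist_force: [0.8, -0.8, -3.4]
gripper_width: 0.028
gripper_force: 29.9
```

```bash
python3 - <<'E'
from h import *
st()
a=snap('side','s2')['img'];b=snap('top','t2')['img']
o=np.zeros((600,800,3),np.uint8)
o[:,:400]=cv2.resize(a[150:300,280:380],(400,600)); o[:,400:]=cv2.resize(b[130:280,390:490],(400,600))
cv2.imwrite('pics/c2.png',o[:,:,::-1])
E
```

```text
t 5.9 tcp [ 0.6137 -0.142   0.0611] yaw_y 170.55 z [ 0.002  0.    -1.   ] F [ 0.8 -0.8 -3.4] g 0.028 29.9 q [  2.  31. -10.  -0. -48. -11.]
```

View pics/c2.png

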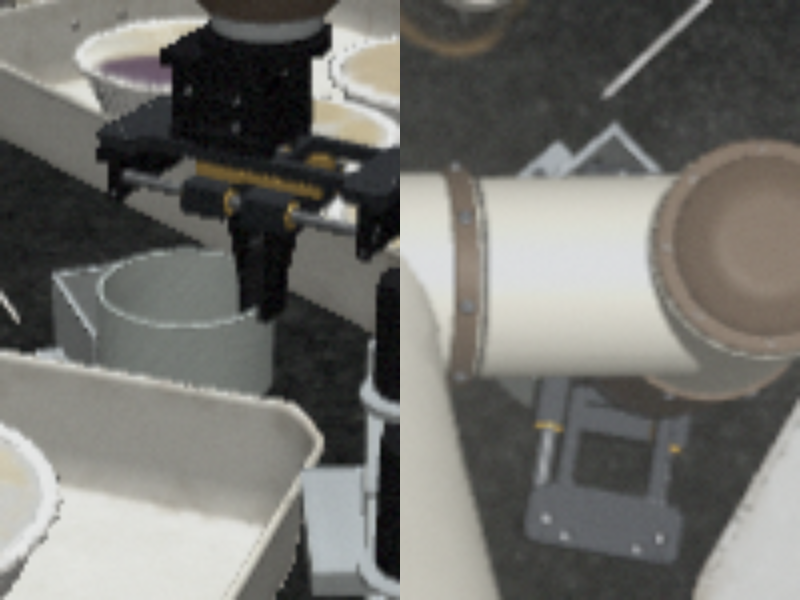

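The mould is held by its near wall and has almost reached the stop. I'll feel my way in.

Emit:
{"method": "move_arm", "body": {"series": [{"grip": 0, "xyz": [0, -5, 0], "angular": [0, 0, 0]}, {"grip": 0, "xyz": [0, -10, 0], "angular": [0, 0, 0]}, {"grip": 0, "xyz": [0, -13, 0], "angular": [0, 0, 0]}, {"grip": 0, "xyz": [0, -13, 0], "angular": [0, 0, 0]}, {"grip": 0, "xyz": [0, -13, 0], "angular": [0, 0, 0]}]}}

```text
time_s: 6.5
tcp_pos: [0.6241, -0.1445, 0.0609]
ee_rot: [[-0.164, -0.986, -0.005], [-0.986, 0.164, -0.0], [0.001, 0.005, -1.0]]
wrist_force: [-5.3, 1.2, 1.5]
gripper_width: 0.029
gripper_force: 30.0
```

Emit:
{"method": "move_arm", "body": {"series": [{"grip": 0, "xyz": [0, -2, 0], "angular": [0, 0, 0]}, {"grip": 0, "xyz": [0, -3, 0], "angular": [0, 0, 0]}, {"grip": 0, "xyz": [0, -3, 0], "angular": [0, 0, 0]}]}}

```text
time_s: 6.8
tcp_pos: [0.6244, -0.1449, 0.0609]
ee_rot: [[-0.165, -0.986, -0.011], [-0.986, 0.165, 0.0], [0.002, 0.011, -1.0]]
wrist_force: [-10.1, 1.0, 5.2]
gripper_width: 0.031
gripper_force: 30.0
```

```bash
python3 - <<'E'
from h import *
st()
E
```

```text
t 6.8 tcp [ 0.6244 -0.1449  0.0609] yaw_y 170.52 z [-0.011  0.    -1.   ] F [-10.1   1.    5.2] g 0.031 30.0 q [  1.  32.  -8.  -0. -50. -11.]
```

Both arms appear to push back (net force is almost along the axis). I'll release, back out toward the press and check.

Emit:
{"method": "move_arm", "body": {"series": [{"grip": 0.1, "xyz": [0, 0, 0], "angular": [0, 0, 0]}, {"grip": 0.3, "xyz": [0, 3, 0], "angular": [0, 0, 0]}, {"grip": 0.4, "xyz": [0, 3, 0], "angular": [0, 0, 0]}, {"grip": 0.5, "xyz": [0, 3, 0], "angular": [0, 0, 0]}, {"grip": 0.5, "xyz": [0, 3, -30], "angular": [0, 0, 0]}, {"grip": 0.5, "xyz": [0, 3, -75], "angular": [0, 0, 0]}, {"grip": 0.5, "xyz": [0, 40, -120], "angular": [0, 0, 0]}, {"grip": 0.5, "xyz": [0, 80, -140], "angular": [0, 0, 0]}, {"grip": 0.5, "xyz": [0, 125, -140], "angular": [0, 0, 0]}, {"grip": 0.5, "xyz": [0, 170, -140], "angular": [0, 0, 0]}]}}

```text
time_s: 7.8
tcp_pos: [0.4609, -0.1164, 0.2026]
ee_rot: [[-0.164, -0.986, 0.005], [-0.986, 0.164, 0.0], [-0.001, -0.005, -1.0]]
wrist_force: [-0.3, 1.4, 0.4]
gripper_width: 0.503
gripper_force: 0.0
```

```bash
python3 - <<'E'
from h import *
st()
b=snap('top','t3')['img'];a=snap('side','s3')['img']
o=np.zeros((600,800,3),np.uint8)
o[:,:400]=cv2.resize(a[180:280,280:347],(400,600)); o[:,400:]=cv2.resize(b[150:270,395:475],(400,600),interpolation=cv2.INTER_CUBIC)
cv2.imwrite('pics/c3.png',o[:,:,::-1])
E
```

```text
t 7.8 tcp [ 0.4609 -0.1164  0.2026] yaw_y 170.55 z [ 0.005  0.    -1.   ] F [-0.3  1.4  0.4] g 0.503 0.0 q [  5.   8. -22.   0. -59. -15.]
```

View pics/c3.png

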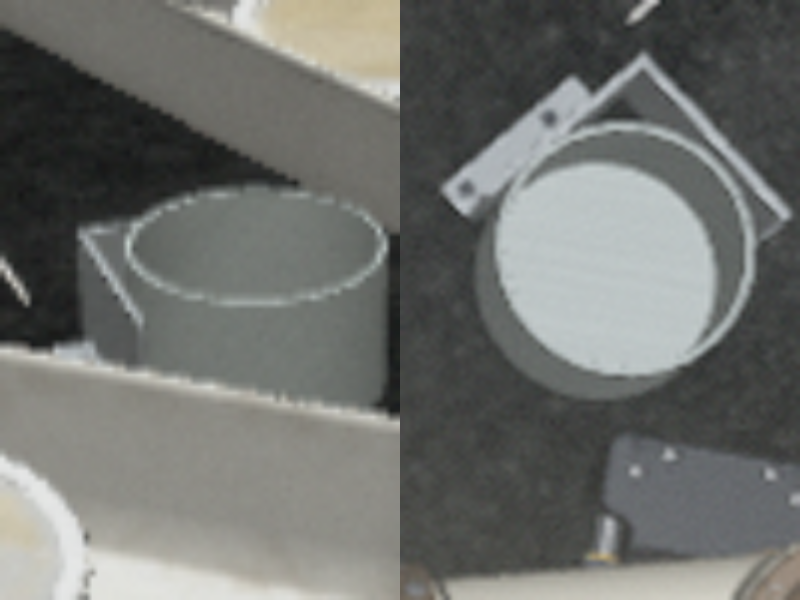

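```bash
python3 - <<'E'
from h import *
np.set_printoptions(precision=4,suppress=True)
L=lambda x,y:(395+(x-400+.5)/5-.5,150+(y+.5)/5-.5)
m=atz('t3',*L(626.5,249.5),.065);print('mould',m,[np.linalg.norm(atz('t3',*L(496,249),.065)-atz('t3',*L(757,249),.065))])
# outer edges and inner edges of arm tops at z=.05
a=[atz('t3',*L(*p),.05) for p in((644,53),(792,213))]; b=[atz('t3',*L(*p),.05) for p in((641,68),(782,219))]; c=[atz('t3',*L(*p),.05) for p in((644,53),(575,118))]
d=[atz('t3',*L(*p),.05) for p in((641,68),(590,117))]
for n,(p,q) in dict(Rout=a,Rin=b,Lout=c,Lin=d).items():
    t=(q-p)[:2];t/=np.linalg.norm(t);w=(m-p)[:2];print(n,p,q,np.degrees(np.arctan2(t[1],t[0])),abs(t[0]*w[1]-t[1]*w[0]))
# predicted rim pixel for side view check
s=proj('s3',[[m[0]+.055*np.cos(k),m[1]+.055*np.sin(k),.065] for k in np.linspace(0,2*np.pi,60)])
print('side rim L/R/T/B crop',((s-[280,180])*[5.97,6]).min(0),((s-[280,180])*[5.97,6]).max(0))
E
```

```text
mould [ 0.6767 -0.1496  0.065 ] [np.float64(0.11119965797000092)]
Rout [ 0.7675 -0.1611  0.05  ] [ 0.6973 -0.2242  0.05  ] -138.07793171821152 0.06923739674147572
Rin [ 0.7608 -0.1597  0.05  ] [ 0.6945 -0.2198  0.05  ] -137.77488696223114 0.06399118940899932
Lout [ 0.7675 -0.1611  0.05  ] [ 0.738  -0.1308  0.05  ] 134.28899354876955 0.056942324938448155
Lin [ 0.7608 -0.1597  0.05  ] [ 0.7385 -0.1373  0.05  ] 134.8220876727213 0.052461640589569175
side rim L/R/T/B crop [118.7682 179.7962] [381.8411 295.1784]
```

The mould touches the left arm but sits about 9 mm off the right arm: rim centre at crop (626,249) gives (0.677,-0.150) against home at about (0.684,-0.156). I'll regrip it and slide it along the left arm.

Emit:
{"method": "move_arm", "body": {"series": [{"grip": 0.5, "xyz": [0, -45, 0], "angular": [0, 0, 0]}, {"grip": 0.5, "xyz": [0, -90, 0], "angular": [0, 0, 0]}, {"grip": 0.5, "xyz": [0, -130, 20], "angular": [0, 0, 0]}, {"grip": 0.5, "xyz": [0, -165, 40], "angular": [0, 0, 0]}, {"grip": 0.5, "xyz": [0, -168, 65], "angular": [0, 0, 0]}, {"grip": 0.5, "xyz": [0, -168, 65], "angular": [0, 0, 0]}, {"grip": 0.5, "xyz": [0, -168, 90], "angular": [0, 0, 0]}, {"grip": 0.5, "xyz": [0, -168, 115], "angular": [0, 0, 0]}, {"grip": 0.5, "xyz": [0, -168, 140], "angular": [0, 0, 0]}, {"grip": 0.5, "xyz": [0, -168, 140], "angular": [0, 0, 0]}]}}

```text
time_s: 8.9
tcp_pos: [0.625, -0.1441, 0.0591]
ee_rot: [[-0.165, -0.986, -0.005], [-0.986, 0.165, 0.0], [0.0, 0.005, -1.0]]
wrist_force: [-0.3, -0.4, -0.1]
gripper_width: 0.499
gripper_force: 0.0
```

Emit:
{"method": "move_arm", "body": {"series": [{"grip": 0.2, "xyz": [0, 0, 0], "angular": [0, 0, 0]}, {"grip": 0, "xyz": [0, 0, 0], "angular": [0, 0, 0]}, {"grip": 0, "xyz": [0, 0, 0], "angular": [0, 0, 0]}, {"grip": 0, "xyz": [0, 0, 0], "angular": [0, 0, 0]}, {"grip": 0, "xyz": [0, 0, 0], "angular": [0, 0, 0]}, {"grip": 0, "xyz": [0, 0, 0], "angular": [0, 0, 0]}, {"grip": 0, "xyz": [0, 0, 0], "angular": [0, 0, 0]}, {"grip": 0, "xyz": [0, 0, 0], "angular": [0, 0, 0]}]}}

```text
time_s: 9.7
tcp_pos: [0.6245, -0.1442, 0.0609]
ee_rot: [[-0.164, -0.986, -0.005], [-0.986, 0.164, 0.0], [0.001, 0.005, -1.0]]
wrist_force: [-5.7, 1.5, 4.1]
gripper_width: 0.031
gripper_force: 30.0
```

```bash
python3 - <<'E'
from h import *
st()
s=r.sense(); p=s['tcp_pos']
for d in ([0,-.007,0],[.006,-.008,0],[.01,-.01,0]): rel(p+d,170.3)
E
```

```text
t 9.7 tcp [ 0.6245 -0.1442  0.0609] yaw_y 170.54 z [-0.005  0.    -1.   ] F [-5.7  1.5  4.1] g 0.031 30.0 q [  1.  32.  -8.  -0. -50. -11.]
[ 6.9 -1.2 -0. ] [ 0.005 -0.001  0.004]
[ 6.9 -7.2 -0. ] [ 0.005 -0.001  0.004]
[  8.2 -11.5  -0.1] [ 0.005 -0.001  0.004]
```

Emit:
{"method": "move_arm", "body": {"series": [{"grip": 0, "xyz": [2, 1, 0], "angular": [0, 0, 0]}, {"grip": 0, "xyz": [4, 0, 0], "angular": [0, 0, 0]}, {"grip": 0, "xyz": [6, -2, 0], "angular": [0, 0, 0]}, {"grip": 0, "xyz": [7, -4, 0], "angular": [0, 0, 0]}, {"grip": 0, "xyz": [7, -4, 0], "angular": [0, 0, 0]}, {"grip": 0, "xyz": [7, -4, 0], "angular": [0, 0, 0]}]}}

```text
time_s: 10.3
tcp_pos: [0.6294, -0.1519, 0.0609]
ee_rot: [[-0.164, -0.986, -0.001], [-0.986, 0.164, 0.0], [0.0, 0.001, -1.0]]
wrist_force: [-2.5, 2.4, 0.3]
gripper_width: 0.031
gripper_force: 30.0
```

Emit:
{"method": "move_arm", "body": {"series": [{"grip": 0, "xyz": [0, -2, 0], "angular": [0, 0, 0]}, {"grip": 0, "xyz": [0, -4, 0], "angular": [0, 0, 0]}, {"grip": 0, "xyz": [0, -5, 0], "angular": [0, 0, 0]}, {"grip": 0, "xyz": [0, -5, 0], "angular": [0, 0, 0]}, {"grip": 0, "xyz": [0, -5, 0], "angular": [0, 0, 0]}]}}

```text
time_s: 10.8
tcp_pos: [0.6294, -0.152, 0.0609]
ee_rot: [[-0.165, -0.986, -0.012], [-0.986, 0.165, 0.001], [0.001, 0.012, -1.0]]
wrist_force: [-12.7, 5.6, 8.2]
gripper_width: 0.03
gripper_force: 30.0
```

Emit:
{"method": "move_arm", "body": {"series": [{"grip": 0.1, "xyz": [0, 3, 0], "angular": [0, 0, 0]}, {"grip": 0.3, "xyz": [0, 6, 0], "angular": [0, 0, 0]}, {"grip": 0.4, "xyz": [0, 6, 0], "angular": [0, 0, 0]}, {"grip": 0.5, "xyz": [0, 6, 0], "angular": [0, 0, 0]}, {"grip": 0.5, "xyz": [0, 6, -30], "angular": [0, 0, 0]}, {"grip": 0.5, "xyz": [0, 6, -75], "angular": [0, 0, 0]}, {"grip": 0.5, "xyz": [0, 40, -120], "angular": [0, 0, 0]}, {"grip": 0.5, "xyz": [0, 80, -140], "angular": [0, 0, 0]}, {"grip": 0.5, "xyz": [0, 125, -140], "angular": [0, 0, 0]}, {"grip": 0.5, "xyz": [0, 170, -140], "angular": [0, 0, 0]}]}}

```text
time_s: 11.8
tcp_pos: [0.4665, -0.1247, 0.2023]
ee_rot: [[-0.165, -0.986, 0.004], [-0.986, 0.165, 0.0], [-0.001, -0.004, -1.0]]
wrist_force: [-1.3, -0.0, 0.5]
gripper_width: 0.496
gripper_force: 0.0
```

```bash
python3 - <<'E'
from h import *
st()
b=snap('top','t4')['img'];a=snap('side','s4')['img']
o=np.zeros((600,800,3),np.uint8)
o[:,:400]=cv2.resize(a[180:280,280:347],(400,600)); o[:,400:]=cv2.resize(b[150:270,395:475],(400,600),interpolation=cv2.INTER_CUBIC)
cv2.imwrite('pics/c4.png',o[:,:,::-1])
E
```

```text
t 11.8 tcp [ 0.4665 -0.1247  0.2023] yaw_y 170.53 z [ 0.004  0.    -1.   ] F [-1.3 -0.   0.5] g 0.496 0.0 q [  4.   9. -21.   0. -59. -14.]
```

View pics/c4.png

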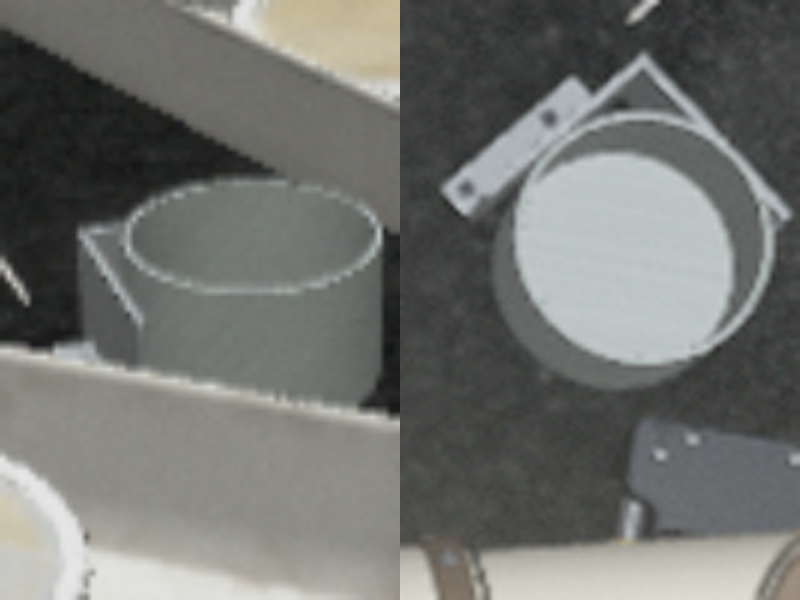

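Now the rim sits evenly against both arms (rim centre at crop (644,239), giving about (0.681,-0.157), roughly 55 mm from each inner face). Next, the round press.

```bash
python3 - <<'E'
from h import *
for p in ([.4142,.249,.33],[.4142,.249,.215]): rel(p,197.3)
L=lambda x,y:(395+(x-400+.5)/5-.5,150+(y+.5)/5-.5)
print(atz('t4',*L(644.5,239),.065))
E
```

```text
[-360.7  108.3 -128.3] [ 0.002  0.001 -0.468]
[-360.7  108.   -13.3] [ 0.002  0.001 -0.468]
[ 0.68142536 -0.15729428  0.065     ]
```

Emit:
{"method": "move_arm", "body": {"series": [{"grip": 0.8, "xyz": [0, 0, -45], "angular": [0, 0, -0.05]}, {"grip": 0.8, "xyz": [-20, 6, -85], "angular": [0, 0, -0.1]}, {"grip": 0.8, "xyz": [-55, 16, -118], "angular": [0, 0, -0.15]}, {"grip": 0.8, "xyz": [-100, 30, -128], "angular": [0, 0, -0.2]}, {"grip": 0.8, "xyz": [-145, 43, -128], "angular": [0, 0, -0.25]}, {"grip": 0.8, "xyz": [-190, 57, -128], "angular": [0, 0, -0.3]}, {"grip": 0.8, "xyz": [-235, 70, -128], "angular": [0, 0, -0.35]}, {"grip": 0.8, "xyz": [-280, 84, -128], "angular": [0, 0, -0.4]}, {"grip": 0.8, "xyz": [-325, 97, -128], "angular": [0, 0, -0.44]}, {"grip": 0.8, "xyz": [-361, 108, -128], "angular": [0, 0, -0.468]}]}}

```text
time_s: 12.9
tcp_pos: [0.4199, 0.2521, 0.3296]
ee_rot: [[0.301, -0.954, 0.002], [-0.954, -0.301, 0.001], [-0.001, -0.002, -1.0]]
wrist_force: [0.2, 0.1, -1.3]
gripper_width: 0.799
gripper_force: 0.0
```

Emit:
{"method": "move_arm", "body": {"series": [{"grip": 0.8, "xyz": [0, 0, 0], "angular": [0, 0, 0]}, {"grip": 0.8, "xyz": [0, 0, 0], "angular": [0, 0, 0]}, {"grip": 0.8, "xyz": [0, 0, 25], "angular": [0, 0, 0]}, {"grip": 0.8, "xyz": [0, 0, 45], "angular": [0, 0, 0]}, {"grip": 0.8, "xyz": [0, 0, 60], "angular": [0, 0, 0]}, {"grip": 0.8, "xyz": [0, 0, 60], "angular": [0, 0, 0]}, {"grip": 0.8, "xyz": [0, 0, 60], "angular": [0, 0, 0]}]}}

```text
time_s: 13.6
tcp_pos: [0.4205, 0.2484, 0.2699]
ee_rot: [[0.297, -0.955, 0.001], [-0.955, -0.297, 0.0], [0.0, -0.001, -1.0]]
wrist_force: [-0.2, -0.0, 0.5]
gripper_width: 0.797
gripper_force: 0.0
```

```bash
python3 - <<'E'
from h import *
st();rel([.4142,.249,.215],197.3)
a=snap('side','s5')['img']
cv2.imwrite('pics/c5.png',cv2.resize(a[150:350,300:480],None,fx=3,fy=3)[:,:,::-1])
E
```

```text
t 13.6 tcp [0.4205 0.2484 0.2699] yaw_y -162.72 z [ 0.001  0.    -1.   ] F [-0.2 -0.   0.5] g 0.797 0.0 q [ 50.   7. -14.   0. -69. -32.]
[-2.5  5.9 54.9] [-0.001 -0.    -0.   ]
```

View pics/c5.png

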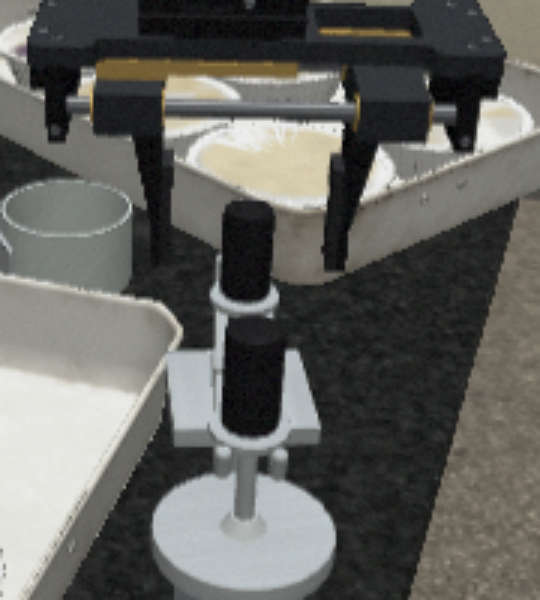

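The fingers (crop x of about 155 and 338) straddle the round press's handle (x of about 253). I'll shift 6 mm and go down.

Emit:
{"method": "move_arm", "body": {"series": [{"grip": 0.8, "xyz": [-2, 6, 5], "angular": [0, 0, 0]}, {"grip": 0.8, "xyz": [-2, 6, 15], "angular": [0, 0, 0]}, {"grip": 0.8, "xyz": [-2, 6, 35], "angular": [0, 0, 0]}, {"grip": 0.8, "xyz": [-2, 6, 55], "angular": [0, 0, 0]}, {"grip": 0.8, "xyz": [-2, 6, 55], "angular": [0, 0, 0]}, {"grip": 0.6, "xyz": [-2, 6, 55], "angular": [0, 0, 0]}, {"grip": 0.45, "xyz": [-2, 6, 55], "angular": [0, 0, 0]}, {"grip": 0.3, "xyz": [-2, 6, 55], "angular": [0, 0, 0]}, {"grip": 0.2, "xyz": [-2, 6, 55], "angular": [0, 0, 0]}, {"grip": 0.2, "xyz": [-2, 6, 55], "angular": [0, 0, 0]}]}}

```text
time_s: 14.65
tcp_pos: [0.4135, 0.2493, 0.2146]
ee_rot: [[0.298, -0.954, 0.001], [-0.954, -0.298, 0.001], [-0.0, -0.001, -1.0]]
wrist_force: [-0.2, -0.1, 1.2]
gripper_width: 0.439
gripper_force: 0.0
```

Emit:
{"method": "move_arm", "body": {"series": [{"grip": 0.1, "xyz": [0, 0, 0], "angular": [0, 0, 0]}, {"grip": 0.1, "xyz": [0, 0, 0], "angular": [0, 0, 0]}, {"grip": 0.1, "xyz": [0, 0, 0], "angular": [0, 0, 0]}]}}

```text
time_s: 14.95
tcp_pos: [0.4137, 0.2493, 0.2144]
ee_rot: [[0.298, -0.954, 0.001], [-0.954, -0.298, 0.0], [-0.0, -0.001, -1.0]]
wrist_force: [1.0, 0.4, 0.9]
gripper_width: 0.327
gripper_force: 30.0
```

```bash
python3 - <<'E'
from h import *
st()
E
```

```text
t 14.95 tcp [0.4137 0.2493 0.2144] yaw_y -162.64 z [ 0.001  0.    -1.   ] F [1.  0.4 0.9] g 0.327 30.0 q [ 50.   9. -20.   0. -61. -33.]
```

Emit:
{"method": "move_arm", "body": {"series": [{"grip": 0.1, "xyz": [0, 0, -5], "angular": [0, 0, 0]}, {"grip": 0.1, "xyz": [0, 0, -12], "angular": [0, 0, 0]}, {"grip": 0.1, "xyz": [0, 0, -20], "angular": [0, 0, 0]}, {"grip": 0.1, "xyz": [0, 0, -24], "angular": [0, 0, 0]}, {"grip": 0.1, "xyz": [0, 0, -24], "angular": [0, 0, 0]}, {"grip": 0.1, "xyz": [-5, 0, -24], "angular": [0, 0, 0]}, {"grip": 0.1, "xyz": [-15, 0, -24], "angular": [0, 0, 0]}, {"grip": 0.1, "xyz": [-30, 0, -24], "angular": [0, 0, 0]}, {"grip": 0.1, "xyz": [-50, 0, -24], "angular": [0, 0, 0]}, {"grip": 0.1, "xyz": [-70, 0, -24], "angular": [0, 0, 0]}]}}

```text
time_s: 15.95
tcp_pos: [0.3919, 0.3176, 0.2379]
ee_rot: [[0.299, -0.954, -0.0], [-0.954, -0.299, 0.0], [-0.0, 0.0, -1.0]]
wrist_force: [0.5, 0.6, -3.2]
gripper_width: 0.322
gripper_force: 30.0
```

Emit:
{"method": "move_arm", "body": {"series": [{"grip": 0.1, "xyz": [-15, 0, 0], "angular": [0, 0, 0]}, {"grip": 0.1, "xyz": [-25, 0, 0], "angular": [0, 0, 0]}, {"grip": 0.1, "xyz": [-25, 0, -20], "angular": [0, 0, 0]}, {"grip": 0.1, "xyz": [-25, 0, -50], "angular": [0, 0, 0]}, {"grip": 0.1, "xyz": [-25, 0, -80], "angular": [0, 0, 0]}, {"grip": 0.1, "xyz": [-25, 0, -110], "angular": [0, 0, 0]}, {"grip": 0.1, "xyz": [-25, 0, -140], "angular": [0, 0, 0]}, {"grip": 0.1, "xyz": [-25, 0, -155], "angular": [0, 0, 0]}, {"grip": 0.1, "xyz": [-25, 0, -155], "angular": [0, 0, 0]}, {"grip": 0.1, "xyz": [-25, 0, -155], "angular": [0, 0, 0]}]}}

```text
time_s: 16.95
tcp_pos: [0.3845, 0.3398, 0.3921]
ee_rot: [[0.298, -0.954, -0.001], [-0.954, -0.298, -0.001], [0.0, 0.002, -1.0]]
wrist_force: [-0.0, 0.5, -5.2]
gripper_width: 0.323
gripper_force: 30.0
```

```bash
python3 - <<'E'
from h import *
st()
for p in ([.6814,-.1573,.393],[.6814,-.1573,.22]):rel(p,197.3)
a=snap('side','s6')['img'];b=snap('top','t6')['img']
o=np.zeros((480,800,3),np.uint8);o[:,:400]=a[:,120:520];o[:,400:]=b[:,140:540]
cv2.imwrite('pics/c6.png',o[:,:,::-1])
E
```

```text
t 16.95 tcp [0.3845 0.3398 0.3921] yaw_y -162.64 z [-0.001 -0.001 -1.   ] F [-0.   0.5 -5.2] g 0.323 30.0 q [ 60.   7.   3.  -0. -87. -42.]
[ 563.1 -135.    -0.9] [ 0.002 -0.     0.001]
[ 563.  -135.3  172.1] [ 0.002 -0.     0.001]
```

View pics/c6.png

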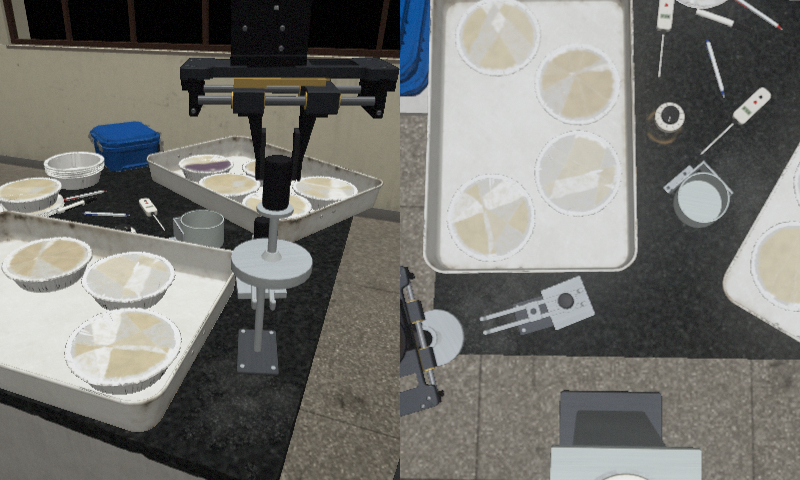

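The press is out of its hook and upright in the gripper, and the square press still hangs. I'll carry it over the mould.

Emit:
{"method": "move_arm", "body": {"series": [{"grip": 0.1, "xyz": [20, -5, 0], "angular": [0, 0, 0]}, {"grip": 0.1, "xyz": [55, -13, 0], "angular": [0, 0, 0]}, {"grip": 0.1, "xyz": [95, -23, 0], "angular": [0, 0, 0]}, {"grip": 0.1, "xyz": [135, -32, 0], "angular": [0, 0, 0]}, {"grip": 0.1, "xyz": [175, -42, 0], "angular": [0, 0, 0]}, {"grip": 0.1, "xyz": [215, -52, 0], "angular": [0, 0, 0]}, {"grip": 0.1, "xyz": [255, -61, 0], "angular": [0, 0, 0]}, {"grip": 0.1, "xyz": [295, -71, 0], "angular": [0, 0, 0]}, {"grip": 0.1, "xyz": [335, -80, 0], "angular": [0, 0, 0]}, {"grip": 0.1, "xyz": [375, -90, 0], "angular": [0, 0, 0]}]}}

```text
time_s: 18.05
tcp_pos: [0.5831, 0.0071, 0.3916]
ee_rot: [[0.298, -0.954, -0.003], [-0.954, -0.298, -0.001], [-0.0, 0.003, -1.0]]
wrist_force: [1.1, 0.5, -2.8]
gripper_width: 0.323
gripper_force: 30.0
```

Emit:
{"method": "move_arm", "body": {"series": [{"grip": 0.1, "xyz": [40, -10, 0], "angular": [0, 0, 0]}, {"grip": 0.1, "xyz": [80, -19, 0], "angular": [0, 0, 0]}, {"grip": 0.1, "xyz": [120, -29, 0], "angular": [0, 0, 0]}, {"grip": 0.1, "xyz": [155, -37, 20], "angular": [0, 0, 0]}, {"grip": 0.1, "xyz": [180, -43, 50], "angular": [0, 0, 0]}, {"grip": 0.1, "xyz": [188, -45, 85], "angular": [0, 0, 0]}, {"grip": 0.1, "xyz": [188, -45, 120], "angular": [0, 0, 0]}, {"grip": 0.1, "xyz": [188, -45, 150], "angular": [0, 0, 0]}, {"grip": 0.1, "xyz": [188, -45, 172], "angular": [0, 0, 0]}, {"grip": 0.1, "xyz": [188, -45, 172], "angular": [0, 0, 0]}]}}

```text
time_s: 19.05
tcp_pos: [0.6788, -0.1567, 0.2144]
ee_rot: [[0.298, -0.955, -0.013], [-0.955, -0.298, 0.002], [-0.005, 0.012, -1.0]]
wrist_force: [-0.9, 0.7, -4.4]
gripper_width: 0.319
gripper_force: 30.0
```

Emit:
{"method": "move_arm", "body": {"series": [{"grip": 0.1, "xyz": [0, 0, 0], "angular": [0, 0, 0]}, {"grip": 0.1, "xyz": [0, 0, 0], "angular": [0, 0, 0]}, {"grip": 0.1, "xyz": [0, 0, 0], "angular": [0, 0, 0]}]}}

```text
time_s: 19.35
tcp_pos: [0.6827, -0.1573, 0.2231]
ee_rot: [[0.299, -0.954, 0.003], [-0.954, -0.299, -0.0], [0.001, -0.003, -1.0]]
wrist_force: [-0.1, 0.4, -2.4]
gripper_width: 0.322
gripper_force: 30.0
```

```bash
python3 - <<'E'
from h import *
st();rel([.6814,-.1573,.188],197.3)
b=snap('top','t7')['img'];a=snap('side','s7')['img']
o=np.zeros((600,800,3),np.uint8)
o[:,:400]=cv2.resize(a[150:280,260:347],(400,600)); o[:,400:]=cv2.resize(b[130:280,390:490],(400,600),interpolation=cv2.INTER_CUBIC)
cv2.imwrite('pics/c7.png',o[:,:,::-1])
E
```

```text
t 19.35 tcp [ 0.6827 -0.1573  0.2231] yaw_y -162.63 z [ 0.003 -0.    -1.   ] F [-0.1  0.4 -2.4] g 0.322 30.0 q [  0.  30.  12.   0. -72.  17.]
[-0.4  1.4 35.1] [-0.003 -0.001  0.001]
```

View pics/c7.png

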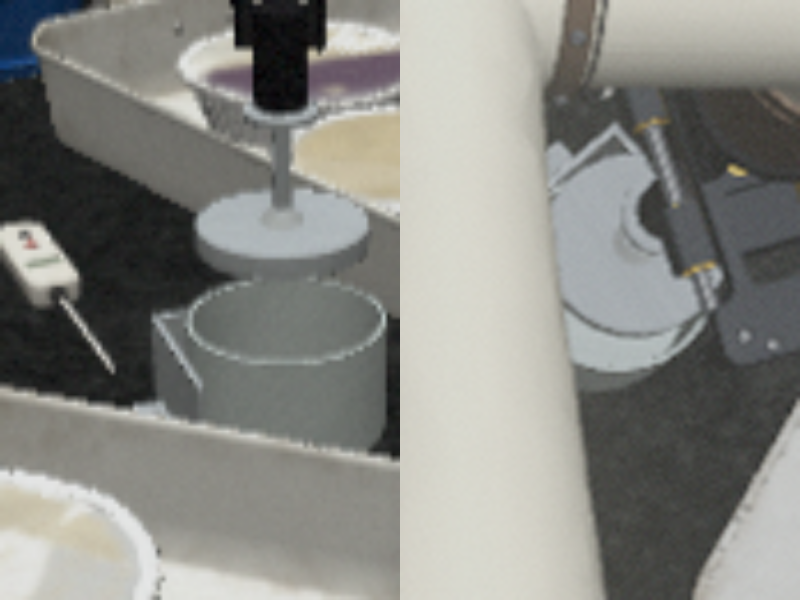

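The plate hangs level above the mould (side crop: plate x 195–370, rim x 187–387). I'll check the centring by numbers.

```bash
python3 - <<'E'
from h import *
np.set_printoptions(precision=4,suppress=True)
from scipy.optimize import least_squares
k=np.linspace(0,2*np.pi,180)
def ext(n,x,y,rad,zs):
    P=[[x+rad*np.cos(t),y+rad*np.sin(t),z] for z in zs for t in k]; q=proj(n,P); return np.r_[q.min(0),q.max(0)]
S=lambda L,T,R,B:np.array([260+(L+.5)*87/400-.5,150+(T+.5)*130/600-.5,260+(R+.5)*87/400-.5,150+(B+.5)*130/600-.5])
pl=S(195,188,370,278); ri=S(187,279,387,364)
f=least_squares(lambda v:ext('s7',v[0],v[1],.047,[v[2],v[2]+.014])-pl,[.68,-.157,.105]);print('plate',f.x,f.fun)
f=least_squares(lambda v:ext('s7',v[0],v[1],.055,[.065])-ri,[.68,-.157]);print('rim',f.x,f.fun)
# top view: plate bottom/top rows and rim bottom
T=lambda x,y:(390+(x-400+.5)/4-.5,130+(y+.5)/4-.5)
e=ext('t7',.6827,-.1573,.047,[.108,.122]);print('pred plate rows',e[[1,3]],'obs',T(0,153)[1],T(0,335)[1])
E
```

```text
plate [ 0.6876 -0.1717  0.1   ] [ 0.173  -0.3361 -0.1731  0.3143]
rim [ 0.6773 -0.1516] [-0.2471 -0.435   0.2465  0.3219]
pred plate rows [168.2522 214.7535] obs 167.875 213.375
```

Emit:
{"method": "move_arm", "body": {"series": [{"grip": 0.1, "xyz": [-1, 2.5, 0], "angular": [0, 0, 0]}, {"grip": 0.1, "xyz": [-1, 2.5, 7], "angular": [0, 0, 0]}, {"grip": 0.1, "xyz": [-1, 2.5, 15], "angular": [0, 0, 0]}, {"grip": 0.1, "xyz": [-1, 2.5, 22], "angular": [0, 0, 0]}, {"grip": 0.1, "xyz": [-1, 2.5, 28], "angular": [0, 0, 0]}, {"grip": 0.1, "xyz": [-1, 2.5, 32], "angular": [0, 0, 0]}, {"grip": 0.1, "xyz": [-1, 2.5, 34], "angular": [0, 0, 0]}, {"grip": 0.1, "xyz": [-1, 2.5, 36], "angular": [0, 0, 0]}, {"grip": 0.1, "xyz": [-1, 2.5, 37], "angular": [0, 0, 0]}, {"grip": 0.1, "xyz": [-1, 2.5, 37], "angular": [0, 0, 0]}]}}

```text
time_s: 20.45
tcp_pos: [0.6792, -0.1571, 0.1842]
ee_rot: [[0.298, -0.954, 0.0], [-0.954, -0.298, -0.0], [0.0, -0.0, -1.0]]
wrist_force: [-0.5, 1.1, -3.9]
gripper_width: 0.324
gripper_force: 30.0
```

Emit:
{"method": "move_arm", "body": {"series": [{"grip": 0.1, "xyz": [0, 0, 0], "angular": [0, 0, 0]}, {"grip": 0.1, "xyz": [0, 0, 1], "angular": [0, 0, 0]}, {"grip": 0.1, "xyz": [0, 0, 2], "angular": [0, 0, 0]}, {"grip": 0.1, "xyz": [0, 0, 3], "angular": [0, 0, 0]}, {"grip": 0.1, "xyz": [0, 0, 4], "angular": [0, 0, 0]}, {"grip": 0.1, "xyz": [0, 0, 5], "angular": [0, 0, 0]}, {"grip": 0.1, "xyz": [0, 0, 6], "angular": [0, 0, 0]}, {"grip": 0.1, "xyz": [0, 0, 7], "angular": [0, 0, 0]}, {"grip": 0.1, "xyz": [0, 0, 8], "angular": [0, 0, 0]}, {"grip": 0.1, "xyz": [0, 0, 8], "angular": [0, 0, 0]}]}}

```text
time_s: 21.45
tcp_pos: [0.6791, -0.157, 0.1759]
ee_rot: [[0.298, -0.954, -0.0], [-0.954, -0.298, 0.0], [-0.0, 0.0, -1.0]]
wrist_force: [-0.8, -0.2, -3.5]
gripper_width: 0.322
gripper_force: 30.0
```

Emit:
{"method": "move_arm", "body": {"series": [{"grip": 0.1, "xyz": [0, 0, 2], "angular": [0, 0, 0]}, {"grip": 0.1, "xyz": [0, 0, 4], "angular": [0, 0, 0]}, {"grip": 0.1, "xyz": [0, 0, 6], "angular": [0, 0, 0]}, {"grip": 0.1, "xyz": [0, 0, 8], "angular": [0, 0, 0]}, {"grip": 0.1, "xyz": [0, 0, 10], "angular": [0, 0, 0]}, {"grip": 0.1, "xyz": [0, 0, 10], "angular": [0, 0, 0]}]}}

```text
time_s: 22.05
tcp_pos: [0.6789, -0.157, 0.1656]
ee_rot: [[0.298, -0.954, -0.001], [-0.954, -0.298, 0.0], [-0.0, 0.001, -1.0]]
wrist_force: [0.6, 0.3, -3.7]
gripper_width: 0.326
gripper_force: 30.0
```

Emit:
{"method": "move_arm", "body": {"series": [{"grip": 0.1, "xyz": [0, -1, 4], "angular": [0, 0, 0]}, {"grip": 0.1, "xyz": [0, -1, 9], "angular": [0, 0, 0]}, {"grip": 0.1, "xyz": [0, -1, 14], "angular": [0, 0, 0]}, {"grip": 0.1, "xyz": [0, -1, 19], "angular": [0, 0, 0]}, {"grip": 0.1, "xyz": [0, -1, 24], "angular": [0, 0, 0]}, {"grip": 0.1, "xyz": [0, -1, 29], "angular": [0, 0, 0]}, {"grip": 0.1, "xyz": [0, -1, 33], "angular": [0, 0, 0]}, {"grip": 0.1, "xyz": [0, -1, 36], "angular": [0, 0, 0]}, {"grip": 0.1, "xyz": [0, -1, 38], "angular": [0, 0, 0]}, {"grip": 0.1, "xyz": [0, -1, 38], "angular": [0, 0, 0]}]}}

```text
time_s: 23.05
tcp_pos: [0.68, -0.1567, 0.1278]
ee_rot: [[0.298, -0.954, -0.001], [-0.954, -0.298, 0.0], [-0.0, 0.0, -1.0]]
wrist_force: [-0.0, -0.4, -3.9]
gripper_width: 0.328
gripper_force: 30.0
```

Emit:
{"method": "move_arm", "body": {"series": [{"grip": 0.1, "xyz": [0, 0, 1], "angular": [0, 0, 0]}, {"grip": 0.1, "xyz": [0, 0, 2], "angular": [0, 0, 0]}, {"grip": 0.1, "xyz": [0, 0, 3], "angular": [0, 0, 0]}, {"grip": 0.1, "xyz": [0, 0, 4], "angular": [0, 0, 0]}, {"grip": 0.1, "xyz": [0, 0, 5], "angular": [0, 0, 0]}, {"grip": 0.1, "xyz": [0, 0, 6], "angular": [0, 0, 0]}, {"grip": 0.1, "xyz": [0, 0, 6], "angular": [0, 0, 0]}, {"grip": 0.1, "xyz": [0, 0, 6], "angular": [0, 0, 0]}]}}

```text
time_s: 23.85
tcp_pos: [0.6801, -0.1568, 0.1221]
ee_rot: [[0.298, -0.954, -0.0], [-0.954, -0.298, -0.0], [0.0, 0.0, -1.0]]
wrist_force: [0.8, -0.5, -3.9]
gripper_width: 0.323
gripper_force: 30.0
```

Emit:
{"method": "move_arm", "body": {"series": [{"grip": 0.1, "xyz": [0, 0, 0.5], "angular": [0, 0, 0]}, {"grip": 0.1, "xyz": [0, 0, 1], "angular": [0, 0, 0]}, {"grip": 0.1, "xyz": [0, 0, 1.5], "angular": [0, 0, 0]}, {"grip": 0.1, "xyz": [0, 0, 2], "angular": [0, 0, 0]}, {"grip": 0.1, "xyz": [0, 0, 2], "angular": [0, 0, 0]}, {"grip": 0.1, "xyz": [0, 0, 2], "angular": [0, 0, 0]}]}}

```text
time_s: 24.45
tcp_pos: [0.6802, -0.1567, 0.1201]
ee_rot: [[0.298, -0.954, -0.0], [-0.954, -0.298, -0.0], [-0.0, 0.0, -1.0]]
wrist_force: [-0.2, -0.1, -2.9]
gripper_width: 0.326
gripper_force: 30.0
```

Emit:
{"method": "move_arm", "body": {"series": [{"grip": 0.1, "xyz": [0, 0, 0.5], "angular": [0, 0, 0]}, {"grip": 0.1, "xyz": [0, 0, 1], "angular": [0, 0, 0]}, {"grip": 0.1, "xyz": [0, 0, 1.3], "angular": [0, 0, 0]}, {"grip": 0.1, "xyz": [0, 0, 1.3], "angular": [0, 0, 0]}, {"grip": 0.1, "xyz": [0, 0, 1.3], "angular": [0, 0, 0]}]}}

```text
time_s: 24.95
tcp_pos: [0.6801, -0.1568, 0.1189]
ee_rot: [[0.298, -0.954, -0.0], [-0.954, -0.298, -0.0], [0.0, 0.0, -1.0]]
wrist_force: [-0.2, -0.1, -3.5]
gripper_width: 0.326
gripper_force: 30.0
```

Emit:
{"method": "move_arm", "body": {"series": [{"grip": 0.1, "xyz": [0, 0, 0.5], "angular": [0, 0, 0]}, {"grip": 0.1, "xyz": [0, 0, 0.8], "angular": [0, 0, 0]}, {"grip": 0.1, "xyz": [0, 0, 0.8], "angular": [0, 0, 0]}, {"grip": 0.1, "xyz": [0, 0, 0.8], "angular": [0, 0, 0]}]}}

```text
time_s: 25.35
tcp_pos: [0.6804, -0.1568, 0.1186]
ee_rot: [[0.299, -0.954, 0.001], [-0.954, -0.299, -0.0], [0.0, -0.001, -1.0]]
wrist_force: [-1.0, -0.1, -0.7]
gripper_width: 0.327
gripper_force: 30.0
```

Contact at the expected height. I'll release and go straight up.

Emit:
{"method": "move_arm", "body": {"series": [{"grip": 0.4, "xyz": [0, 0, 0], "angular": [0, 0, 0]}, {"grip": 0.55, "xyz": [0, 0, 0], "angular": [0, 0, 0]}, {"grip": 0.7, "xyz": [0, 0, 0], "angular": [0, 0, 0]}, {"grip": 0.7, "xyz": [0, 0, 0], "angular": [0, 0, 0]}, {"grip": 0.7, "xyz": [0, 0, -10], "angular": [0, 0, 0]}, {"grip": 0.7, "xyz": [0, 0, -35], "angular": [0, 0, 0]}, {"grip": 0.7, "xyz": [0, 0, -70], "angular": [0, 0, 0]}, {"grip": 0.7, "xyz": [0, 0, -110], "angular": [0, 0, 0]}, {"grip": 0.7, "xyz": [0, 0, -150], "angular": [0, 0, 0]}, {"grip": 0.7, "xyz": [0, 0, -190], "angular": [0, 0, 0]}]}}

```text
time_s: 26.35
tcp_pos: [0.6799, -0.1569, 0.311]
ee_rot: [[0.298, -0.954, 0.001], [-0.954, -0.298, -0.0], [0.001, -0.001, -1.0]]
wrist_force: [1.3, 0.0, 0.7]
gripper_width: 0.701
gripper_force: 0.0
```

Emit:
{"method": "move_arm", "body": {"series": [{"grip": 0.7, "xyz": [-40, 15, 0], "angular": [0, 0, 0]}, {"grip": 0.7, "xyz": [-80, 35, 0], "angular": [0, 0, 0]}, {"grip": 0.7, "xyz": [-115, 60, 0], "angular": [0, 0, 0]}, {"grip": 0.7, "xyz": [-150, 90, 0], "angular": [0, 0, 0]}, {"grip": 0.7, "xyz": [-180, 120, 0], "angular": [0, 0, 0]}, {"grip": 0.7, "xyz": [-215, 150, 0], "angular": [0, 0, 0]}, {"grip": 0.7, "xyz": [-245, 180, 0], "angular": [0, 0, 0]}, {"grip": 0.7, "xyz": [-275, 210, 0], "angular": [0, 0, 0]}, {"grip": 0.7, "xyz": [-275, 210, 0], "angular": [0, 0, 0]}, {"grip": 0.7, "xyz": [-275, 210, 0], "angular": [0, 0, 0]}]}}

```text
time_s: 27.35
tcp_pos: [0.3974, 0.0435, 0.3095]
ee_rot: [[0.3, -0.954, 0.003], [-0.954, -0.3, 0.001], [-0.0, -0.004, -1.0]]
wrist_force: [0.3, 0.5, -0.0]
gripper_width: 0.698
gripper_force: 0.0
```

```bash
python3 - <<'E'
from h import *
np.set_printoptions(precision=3,suppress=True)
st()
b=snap('top','t8')['img'];a=snap('side','s8')['img']
# dark handle blob near expected place, in both views
k=np.linspace(0,2*np.pi,60)
cyl=lambda c,R,z0,z1:[[c[0]+R*np.cos(t),c[1]+R*np.sin(t),z] for z in(z0,z1) for t in k]
for n,im in(('t8',b),('s8',a)):
    e=proj(n,cyl((.6814,-.1573),.0145,.081,.136)); lo=np.int32(e.min(0))-8; hi=np.int32(e.max(0))+9
    c=im[lo[1]:hi[1],lo[0]:hi[0]].max(2); m=np.uint8(c<38)
    N,_,S,C=cv2.connectedComponentsWithStats(m); i=1+S[1:,4].argmax()
    print(n,'pred',e.min(0),e.max(0),'obs',S[i,:2]+lo,S[i,:2]+S[i,2:4]+lo,'area',S[i,4])
# mould rim unchanged since t4? and square press since t0?
for n0,n1,P,w in(('t4','t8',(.6814,-.1573,.065),34),('t0','t8',(.4526,.1259,.15),28),('s0','s8',(.4526,.1259,.2),22)):
    i0=cv2.imread(f'pics/{n0}.png',0);i1=cv2.imread(f'pics/{n1}.png',0);u,v=np.int32(proj(n1,P)[0])
    f=lambda q:np.float32(q[v-w:v+w,u-w:u+w]); print(n0,n1,cv2.phaseCorrelate(f(i0),f(i1)),np.abs(f(i0)-f(i1)).mean())
E
```

```text
t 27.35 tcp [0.397 0.043 0.309] yaw_y -162.52 z [ 0.003  0.001 -1.   ] F [ 0.3  0.5 -0. ] g 0.698 0.0 q [ 30.  -4. -20.   0. -74. -12.]Traceback (most recent call last):
  File "<stdin>", line 11, in <module>
ValueError: attempt to get argmax of an empty sequence
```

```bash
python3 - <<'E'
from h import *
np.set_printoptions(precision=2,suppress=True)
k=np.linspace(0,2*np.pi,60)
cyl=lambda c,R,z0,z1:[[c[0]+R*np.cos(t),c[1]+R*np.sin(t),z] for z in(z0,z1) for t in k]
for n in('t8','s8'):
    im=cv2.imread(f'pics/{n}.png').max(2)
    e=proj(n,cyl((.6814,-.1573),.0145,.081,.136)); lo=np.int32(e.min(0))-8; hi=np.int32(e.max(0))+9
    c=im[lo[1]:hi[1],lo[0]:hi[0]]; print(n,lo,hi,'pred',e.min(0),e.max(0)); print(c[::2,::1] if n=='t8' else c[::3,::1])
for n0,n1,P,w in(('t4','t8',(.6814,-.1573,.065),34),('t0','t8',(.4526,.1259,.15),28),('s0','s8',(.4526,.1259,.2),22)):
    i0=cv2.imread(f'pics/{n0}.png',0);i1=cv2.imread(f'pics/{n1}.png',0);u,v=np.int32(proj(n1,P)[0])
    f=lambda q:np.float32(q[v-w:v+w,u-w:u+w]); print(n0,n1,cv2.phaseCorrelate(f(i0),f(i1)),np.abs(f(i0)-f(i1)).mean())
E
```

```text
t8 [430 174] [466 211] pred [438.14 182.74] [457.82 202.52]
[[148 125 131 152 178 185 168 149 144 129 104 100 102  98  97  96 115 126
  151 175 183 172 158 158 179 186 159  99  63  72  78  67  68  69  65  67]
 [178 162 118 103 107 104 105 107 102 101 102 103 103  97 103 103 102 105
  100 103 100 101  98 117 164 182 190 183 134  78  75  72  66  69  65  65]
 [106 106 112 106 103 104 107 104 103 103 104 105 103 105 103 102  99  97
  100  97 101 102 100  98  99 101  95 140 180 188 142  74  69  67  67  64]
 [107 113 119 126 138 144 139 136 141 144 141 135 119 110 106 100 100 102
  101  96 102 101 101 101 100  98 101 100 100 130 172 173 133  86  70  72]
 [177 192 194 193 181 185 191 189 180 166 183 190 191 192 192 181 161 142
  120 103 103 100 101 102 100  98 100 102 100 100 103 116 169 172 127  77]
 [186 182 183 182 184 183 186 186 185 185 183 182 184 182 184 176 173 143
   97  71  75  80  88  95  97  99  97 101 101 101  99  97 100 148 184 163]
 [184 185 183 185 183 182 185 184 185 185 184 184 183 173 124  68  66  69
   63  62  63  62  61  63  69  85  97 103 103  98 103  97  97  96 129 18
[... 3089 characters left out ...]
62 140 124 113  13  13  16  12  17  15  15  16
   22  14  20 114 135 141 145 140 145 114 122]
 [108 112 115 116 117 120 119 128 181 190 154 110  75  58  55  54  55  56
  102 130 158 185 173 126 123 120 116 116 118]
 [107 112 109 115 114 117 115 116 121 107 108 106 107 112 113 111 108 103
  107 106 107 110 124 119 122 120 117 116 115]
 [109 111 113 110 112 113 120 122 117 120 122 126 124 101 107 108 110 106
  124 122 121 123 120 124 121 122 116 116 115]]
t4 t8 ((0.023799120536445173, -0.16167963782631034), 0.7748458058009913) 13.298011
t0 t8 ((0.09295356425681334, 0.0002562235998446738), 0.54756161292394) 19.117348
s0 s8 ((0.7295479663228122, 0.6312070328618127), 0.7589193928094558) 22.955578
```

The press stands upright within about 1 px of its predicted place in both views, and the mould and square press have not moved. I'm handing in.

```bash
python3 -c "
from station import r
print(r.finish_job())"
```

```text
the job is handed in; nothing more can be done
None
```

The job is handed in at about 27 s of the 64 s allowed (no verdict was returned): by my measurements the mould sits against both arms of the stop, the round press stands upright and released on its bottom, and the square press still hangs in its hook.

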